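# Tighten the lap-disc nut with a pin spanner

## Task

The polishing disc on the bench lap has just been changed and its round clamping nut is only finger-tight. Take the two-prong pin spanner, find the nut's holes with it so that both prongs sit fully in two opposite holes with the spanner down on the nut's face, and only then turn the nut clockwise until it stops. Finally lift the spanner off and stand it back down on the bench to the left of the machine, without leaning on the disc or housing or disturbing the tools lying around.

Things in the scene. Friction and masses are not known exactly. Their poses are not given: they have to be found in the camera images.
- spanner_hub (a point): Centre of the upright hexagonal steel hub of the loose pin spanner (about 0.28 kg); z up, lever towards local -x. Hub 20 mm across flats, from 15 mm below this point to 13.5 mm above it; flats face local +y and -y and the directions 60 degrees from these, corners local +x and -x. This point is 30 mm above the bench when the spanner stands there, 22 mm above the nut's face when seated.
- spanner_seat (a point): Point midway between the roots of the spanner's two prongs, on the underside of its round head (52 mm across, 7 mm thick); 22 mm below spanner_hub, same axes. The round prongs, 6 mm thick, 8 mm long, tips rounded, point down at local y = +20 and -20 mm. This point meets nut_face when both prongs are fully seated.
- spanner_lever (a point): Point on the axis of the spanner's round black grip, 125 mm from the hub's axis (local -x), 20 mm lower than spanner_hub; same axes. Grip 20 mm thick, 86 to 153 mm from the hub's axis, joined to the hub by a flat bar 12 mm wide. Push it sideways to turn the seated spanner.
- spanner: The spanner as a whole; origin midway between the prong tips, 30 mm below spanner_hub, same axes. Steel head, light aluminium lever: its weight acts about 9 mm from the hub's axis on the lever side, so it stays seated on the nut when let go. On the bench it stands level on the two prong tips and the end of the grip.
- nut_face (a point): Centre of the upper face of the dark round nut, 94 mm above the bench; z up, axes those of the housing, NOT of the nut. Nut 58 mm across, 12 mm high, four through holes of 8.4 mm, 90 degrees apart on a 40 mm circle. Where they point is not given and differs every time: see or feel it (press lightly, turn the spanner clockwise until it drops 8 mm). Disc top 14 mm below this point.
- nut (a joint): Turn of the nut in rad, clockwise from above positive; starts at 0.3 to 0.9, tight at its stop at 1.6, stays where left. It tells how far the nut has still to go, not where its holes point. Turning it takes about 0.6 N m (some 5 N on the grip of the spanner), so light rubbing of the prongs does not move it; at the stop the force rises sharply.
- lap_machine: Bench lap, fixed: pale housing, x -122 (front panel, dial, switch) to +98 mm, 210 mm in y, 66 mm high; grey disc 150 mm across, top at 80 mm; column socket and lock knob at the back corners, up to 80 mm high. Origin on the bench under the spindle axis. Its spindle is locked: only the nut turns.
- graver: Graver with honey-coloured wooden handle, 157 mm long, 23 mm high, loose on the bench to the right of the machine, beyond the chisel; leave alone.
- chisel: Small chisel with red handle, 136 mm long, 15 mm high, loose on the bench to the right of the machine; leave alone.
- wax_ring: Green wax ring blank, 30 mm across, 10 mm high, loose on the bench to the left of the machine; leave alone.

How it is judged:
By the outcome, as a careful person would: the job done as asked, in the order asked, and still so for the second after the job is handed in, with the robot touching nothing.
It also fails if it takes over 72 s, if anything falls off the work surface, if the arm or the gripper's body presses on something with over 40 N, if the wrist force passes 120 N, or if a joint passes its speed limit or range.

## Robot

A 6-joint arm with a two-finger parallel gripper is mounted at the origin on a cart in front of the work surface, level with it; the furniture and walls round the work are solid. World frame = base frame: x ahead of the robot, y to its left, z up, the work surface at z = 0. Lengths are in m, angles in rad, forces in N, time in s.
With the tool pointing down it reaches from about 0.325 to 0.9 m from the base axis. Payload 6.1 kg.
Tool frame: the origin (TCP) lies midway between the tips of the shut fingers; the grasp point (between the pads) lies 19 mm behind it; x points along the fingers, y is the direction in which the jaws open and shut, and the axes are right-handed (so a half turn about x gives the same grasp; the last joint's range is limited). The gripper opens to 85 mm and grips with 20 to 120 N. Pads are 22 mm wide; open, the fingers measure 114 mm over their backs; the gripper's body (76 mm by 85 mm) begins 54 mm behind the grasp point. The pads swing forward as they close: fully open they stand 13 mm farther back than shut.
Start: joints at [-0.126, 0.22, 1.526, -0, 1.395, -0.126], TCP at [0.625, -0, 0.231] pointing down, gripper open.
Joint ranges: [-2.98, 2.98], [-0.91, 2.08], [0.09, 2.57], [-1.24, 4.39], [0.2, 2.65], [-2.68, 2.68]. Speed limits (rad/s): [2.57, 2.57, 3.01, 3.14, 3.14, 3.14].

## Interface

Orientations are given as [roll, pitch, yaw] about the fixed x, y, z axes, in that order (R = Rz(yaw) Ry(pitch) Rx(roll)).
In Python, from plant import movep, move_l, set_joints, gripper_to, hold, inverse_kinematics, observe, get_image, get_calibration, Unreachable, job_done gives the robot as it stands. Calls block until the motion is done:
- movep(position, orientation): joint-space move of the TCP to a pose.
- move_l(position, feed=0.15, rotation=None, max_force=None): straight line of the TCP; rotation=None keeps the orientation; feed is the mean speed in m/s. With max_force (N) it stops when the force on the tool has changed by that much, and returns True; else False.
- set_joints(angles): joint-space move.
- gripper_to(opening, f_grip=None): finger opening in m; f_grip is the grip in N (None keeps the last); returns when the fingers have stopped.
- hold(seconds).
- inverse_kinematics(position, orientation): joint angles nearest the present ones, or None.
- observe(): the state.
- get_image(name): name is "scene" or "side" or "wrist"; returns (picture, depth): 400x640x3 uint8, red, green, blue; 400x640 float32, m along the optical axis (not along the pixel's ray), 0 where there is no reading.
- get_calibration(name): a dict with "intrinsics" (3x3 intrinsics, pixels), "dist_coeffs" ([k1, k2, p1, p2, k3] as OpenCV has them; the pictures are not rectified), "world_from_camera" (4x4, takes a point from camera to world coordinates). Camera axes: x right, y down, z forward; pixel columns grow to the right and rows downward; lengths in m; the calibration is good to about 2 mm. A picture is of the moment at which its call begins: read the wrist's pose just before it. get_calibration takes no time and is no camera call; for the wrist camera it gives the pose at the moment of the call.
A pose or a line that the arm cannot do raises Unreachable and nothing moves.
- job_done(): hands the job in, once; it reports no verdict.
The state is a dict: "time_s": time; "q": joint angles; "joint_velocities": joint speeds; "joint_torque": joint torques, N m; "eef_pos": TCP position; "tcp_rot": TCP orientation; "ft_force": force on the tool from outside, world axes, zero at the start; "torque": the same for the moment, N m; "opening": finger opening in m.
Only numpy, scipy, OpenCV 4.12 (cv2) and the standard library are available. Lean on these libraries where they do the work, as an engineer would, in place of code of your own. Each camera call takes 0.05 s, during which the arm holds its last target.

## Working session

There is one attempt and no reset: what is moved stays moved. The work goes in short steps, each a Python script; the robot and the scene stay as the last script left them, time stands still between calls to the robot, and variables do not carry over. Pictures are saved under pics/ and viewed, and the job is handed in when it is done.

```bash
ls; mkdir -p pics
python3 - <<'E'
from plant import *
import cv2,numpy as np
for n in ["scene","side","wrist"]:
    c=get_calibration(n); p,d=get_image(n)
    cv2.imwrite(f"pics/{n}0.png",p[:,:,::-1]); np.save(f"pics/{n}0.npy",d)
    print(n,c["intrinsics"],c["dist_coeffs"],c["world_from_camera"])
o=observe();print(o)
E
```

```text
pics
scene [[499.78369427   0.         319.75479594]
 [  0.         499.78369427 196.72085259]
 [  0.           0.           1.        ]] [-0.12125818  0.          0.          0.          0.        ] [[ 0.79585903 -0.42772706  0.42855334 -0.19369745]
 [-0.60512479 -0.53757479  0.58722852 -0.92481485]
 [-0.02079405 -0.72667937 -0.686662    1.15096906]
 [ 0.          0.          0.          1.        ]]
side [[428.54833703   0.         313.33873778]
 [  0.         428.54833703 201.57009882]
 [  0.           0.           1.        ]] [-0.05023  0.       0.       0.       0.     ] [[ 0.92276087 -0.2067298   0.32523095  0.12895326]
 [-0.3853698  -0.49846237  0.77654709 -0.83131874]
 [ 0.00157996 -0.84190145 -0.53962899  0.67172627]
 [ 0.          0.          0.          1.        ]]
wrist [[301.50799503   0.         326.96727618]
 [  0.         301.50799503 199.08572393]
 [  0.           0.           1.        ]] [-0.05800495  0.          0.          0.          0.        ] [[ 9.99998292e-01  2.91965359e-05 -1.84786637e-03  6.24254569e-01]
 [-4.81289410e-04 -9.61259552e-01 -2.75644411e-01  7.08840246e-02]
 [-1.78432707e-03  2.75644829e-01 -9.61257897e-01  3.72506156e-01]
 [ 0.00000000e+00  0.00000000e+00  0.00000000e+00  1.00000000e+00]]
{'time_s': 0.15, 'q': array([-1.26091590e-01,  2.21068078e-01,  1.52736221e+00, -1.93204411e-05,
        1.39470206e+00, -1.26042752e-01]), 'joint_velocities': array([ 9.72021107e-04, -2.29142630e-03, -2.21843457e-03, -3.34461972e-04,
        5.06568357e-05,  4.77956923e-04]), 'joint_torque': array([ 5.24838761e-04, -4.97483325e+01, -3.89904678e+01, -1.73041117e-04,
        7.14129725e-03, -8.50862284e-05]), 'eef_pos': array([6.24525775e-01, 5.51416790e-05, 2.30428874e-01]), 'tcp_rot': array([-1.68448892,  1.56925652,  3.02785462]), 'ft_force': array([-0.51697801, -0.68908039,  0.29726329]), 'torque': array([-0.07058231, -0.01862126, -0.02451616]), 'opening': 0.08549143845342924}
```

View pics/scene0.png

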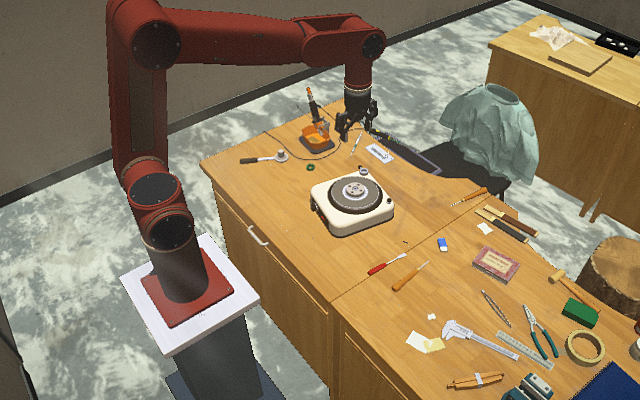

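View pics/side0.png

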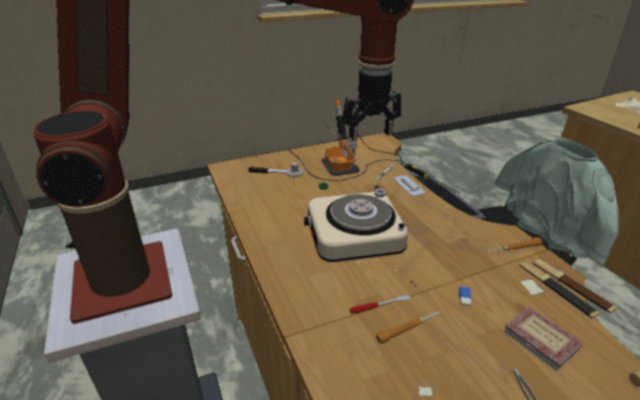

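View pics/wrist0.png

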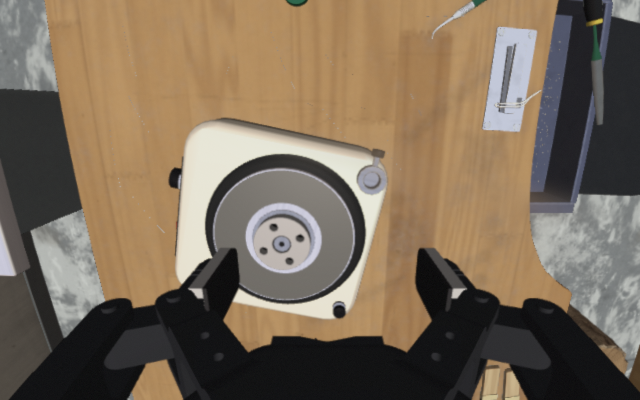

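The wrist view shows the nut at about (283,242), with four holes at (274,227), (300,238), (289,261) and (264,251). The scene view shows the spanner hub near (282,154) with its lever pointing left to (248,160). Next I convert these pixels to positions.

```bash
cat > h.py <<'E'
from plant import *
import numpy as np, cv2
from scipy.spatial.transform import Rotation as Rn
def rpy(phi,tilt=None):
    x=np.array([0,0,-1.]);y=np.array([np.cos(phi),np.sin(phi),0]);z=np.cross(x,y)
    R=np.column_stack([x,y,z]); return Rn.from_matrix(R).as_euler('xyz')
def tooly(o=None):
    o=o or observe(); return Rn.from_euler('xyz',o["tcp_rot"]).as_matrix()
def ray(c,uv):
    p=cv2.undistortPoints(np.array(uv,float).reshape(-1,1,2),c["intrinsics"],c["dist_coeffs"]).reshape(-1,2)
    return np.c_[p,np.ones(len(p))]
def on_plane(c,uv,z):
    T=c["world_from_camera"];r=ray(c,uv)@T[:3,:3].T;s=(z-T[2,3])/r[:,2];return T[:3,3]+r*s[:,None]
def by_depth(c,uv,d):
    T=c["world_from_camera"];r=ray(c,uv);dd=np.array([d[int(v),int(u)] for u,v in uv]);return (r*dd[:,None])@T[:3,:3].T+T[:3,3]
def proj(c,P):
    T=np.linalg.inv(c["world_from_camera"]);return cv2.projectPoints(np.array(P,float),cv2.Rodrigues(T[:3,:3])[0],T[:3,3],c["intrinsics"],c["dist_coeffs"])[0].reshape(-1,2)
def snap(n,tag):
    c=get_calibration(n);p,d=get_image(n);cv2.imwrite(f"pics/{tag}.png",p[:,:,::-1]);np.savez(f"pics/{tag}.npz",d=d,p=p,**c);return c,p,d
def st(s=""):
    o=observe();print(s,round(o["time_s"],2),"eef",o["eef_pos"].round(4),"f",o["ft_force"].round(1),"t",o["torque"].round(2),"op",round(o["opening"],4));return o
E
python3 - <<'E'
from h import *
o=st();print(tooly(o).round(3))
c=get_calibration("wrist");d=np.load("pics/wrist0.npy")
uv=[(283,242),(274,227),(300,238),(289,261),(264,251)]
P=on_plane(c,uv,.094);print(P.round(4));print(by_depth(c,uv,d).round(4))
print("centre",P[1:].mean(0))
for i in range(1,5): print(np.degrees(np.arctan2(*(P[i]-P[1:].mean(0))[[1,0]])),np.linalg.norm((P[i]-P[1:].mean(0))[:2]))
for n,uv in (("scene",[(282,153),(250,160),(310,167),(357,188)]),("side",[(296,167),(258,170),(323,186),(362,208)])):
    print(n,by_depth(get_calibration(n),uv,np.load(f"pics/{n}0.npy")).round(4))
p=cv2.imread("pics/scene0.png")[120:220,220:410];cv2.imwrite("pics/sc.png",cv2.resize(p,None,fx=4,fy=4,interpolation=cv2.INTER_CUBIC))
p=cv2.imread("pics/wrist0.png")[110:330,160:400];cv2.imwrite("pics/wc.png",cv2.resize(p,None,fx=2.7,fy=2.7,interpolation=cv2.INTER_CUBIC))
E
```

```text
0.15 eef [6.245e-01 1.000e-04 2.304e-01] f [-0.5 -0.7  0.3] t [-0.07 -0.02 -0.02] op 0.0855
[[-0.002  1.    -0.   ]
 [ 0.    -0.    -1.   ]
 [-1.    -0.002 -0.   ]]
[[ 0.5796 -0.0539  0.094 ]
 [ 0.5714 -0.0378  0.094 ]
 [ 0.5968 -0.0495  0.094 ]
 [ 0.5849 -0.0751  0.094 ]
 [ 0.5598 -0.0639  0.094 ]]
[[ 0.5793 -0.0548  0.092 ]
 [ 0.5692 -0.0423  0.0824]
 [ 0.5958 -0.054   0.0837]
 [ 0.5839 -0.0788  0.0869]
 [ 0.5582 -0.0672  0.0871]]
centre [ 0.57822217 -0.05657627  0.094     ]
110.04637429974518 0.020000077904784783
20.763943429492148 0.019916492777241352
-70.2553830831458 0.019663603158002092
-158.25886659257702 0.01982003971321264
scene [[ 0.535   0.2964  0.0351]
 [ 0.4332  0.3545  0.0179]
 [ 0.5945  0.2095 -0.0049]
 [ 0.5818 -0.0615  0.0935]]
side [[ 0.5403  0.2928  0.0347]
 [ 0.4334  0.3566  0.0142]
 [ 0.5871  0.1873  0.0121]
 [ 0.5762 -0.0716  0.0934]]
```

View pics/sc.png

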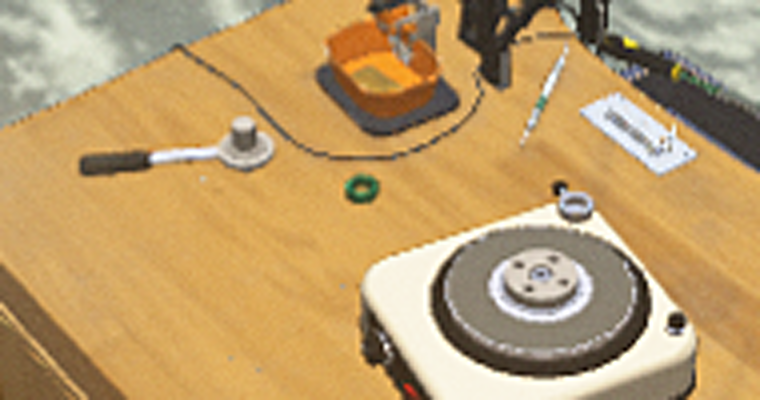

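View pics/wc.png

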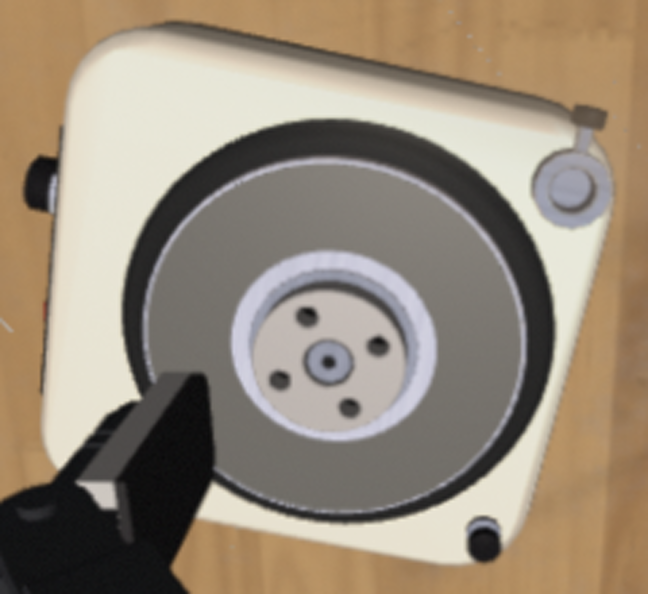

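Run:
```python
from h import *
for a in (59,-121,20.6,-159.4,-30,-55,150,125):
    for P in ([.537,.294,.18],[.578,-.0566,.2]):
        q=inverse_kinematics(P,rpy(np.radians(a)));print(a,P[1],None if q is None else np.round(q,2))
movep([.537,.294,.17],rpy(np.radians(59)));hold(.2)
st();snap("wrist","w1");st()
```

```text
59 0.294 [ 0.37  0.23  1.61 -0.    1.3  -0.66]
59 -0.0566 [-0.23  0.14  1.68  0.    1.32 -1.26]
-121 0.294 [ 0.37  0.23  1.61 -0.    1.3   2.48]
-121 -0.0566 [-0.23  0.14  1.68  0.    1.32  1.88]
20.6 0.294 [ 0.37  0.23  1.61 -0.    1.3   0.01]
20.6 -0.0566 [-0.23  0.14  1.68  0.    1.32 -0.59]
-159.4 0.294 None
-159.4 -0.0566 [-0.23  0.14  1.68  0.    1.32  2.55]
-30 0.294 [ 0.37  0.23  1.61 -0.    1.3   0.9 ]
-30 -0.0566 [-0.23  0.14  1.68  0.    1.32  0.29]
-55 0.294 [ 0.37  0.23  1.61 -0.    1.3   1.33]
-55 -0.0566 [-0.23  0.14  1.68  0.    1.32  0.73]
150 0.294 [ 0.37  0.23  1.61 -0.    1.3  -2.25]
150 -0.0566 None
125 0.294 [ 0.37  0.23  1.61 -0.    1.3  -1.81]
125 -0.0566 [-0.23  0.14  1.68  0.    1.32 -2.42]
 1.54 eef [0.5379 0.2929 0.1704] f [ 0.3 -0.7  0.5] t [-0.02  0.03 -0.01] op 0.0852
 1.59 eef [0.5378 0.293  0.1703] f [-0.3  0.6 -0.6] t [-0.01 -0.01 -0.  ] op 0.0853<sys>:0: UserWarning: Gimbal lock detected. Setting third angle to zero since it is not possible to uniquely determine all angles.
```

View pics/w1.png

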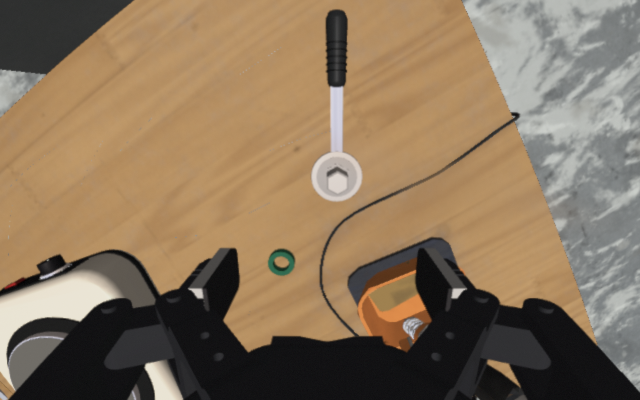

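Here the spanner's hub top is at about (337,180), the head's centre at (337,177), and the lever runs up to (337,15). The wax ring is at (281,262). Now I measure precisely.

Run:
```python
from h import *
z=np.load("pics/w1.npz");p=z["p"];c={k:z[k] for k in("intrinsics","dist_coeffs","world_from_camera")}
cr=p[140:215,295:380,::-1];cv2.imwrite("pics/w1c.png",cv2.resize(cr,None,fx=7,fy=7,interpolation=cv2.INTER_CUBIC))
hsv=cv2.cvtColor(p,cv2.COLOR_RGB2HSV)
# predicted overlay params
def fit(mask,lo):
    n,l,s,ce=cv2.connectedComponentsWithStats(mask.astype(np.uint8)); return [(s[i],ce[i]) for i in range(1,n) if s[i][4]>lo]
sub=np.zeros(p.shape[:2],bool);sub[0:210,290:390]=1
grip=sub&(p.max(2)<70)
for s,ce in fit(grip,100):print("grip",s,ce,on_plane(c,[ce],.02).round(4))
steel=sub&(hsv[:,:,1]<45)&(p.max(2)>75); steel[:145]=0
ys,xs=np.nonzero(steel);cnt,_=cv2.findContours(steel.astype(np.uint8),cv2.RETR_EXTERNAL,cv2.CHAIN_APPROX_NONE)
k=max(cnt,key=len)[:,0].astype(float);k=k[k[:,1]>158]
W=on_plane(c,k,.015)[:,:2]
A=np.c_[2*W,np.ones(len(W))];
for _ in range(4):
    s=np.linalg.lstsq(A,(W**2).sum(1),rcond=None)[0];r=np.sqrt(s[2]+s[0]**2+s[1]**2);e=np.linalg.norm(W-s[:2],axis=1)-r;kk=abs(e)<.0015;W=W[kk];A=A[kk]
print("head circ",s[:2].round(4),r,e.std(),len(W))
print("bar",[ (y,on_plane(c,[(xs[ys==y].mean(),y)],.012).round(4)) for y in (146,150)])
print("bar far",[ (y, np.nonzero(sub[y]&(hsv[y,:,1]<60)&(p[y].max(1)>90))[0][[0,-1]]) for y in (95,105,115,125,135,145)])
```

```text
grip [ 326   10   21   76 1409] [336.1497516   46.60965224] [[0.4325 0.3668 0.02  ]]
head circ [0.5352 0.306 ] 0.025049045317075035 0.00028324623104635524 105
bar [(146, array([[0.5096, 0.3216, 0.012 ]])), (150, array([[0.513 , 0.3196, 0.012 ]]))]
bar far [(95, array([330, 342])), (105, array([330, 342])), (115, array([330, 342])), (125, array([330, 342])), (135, array([331, 342])), (145, array([331, 342]))]
```

View pics/w1c.png

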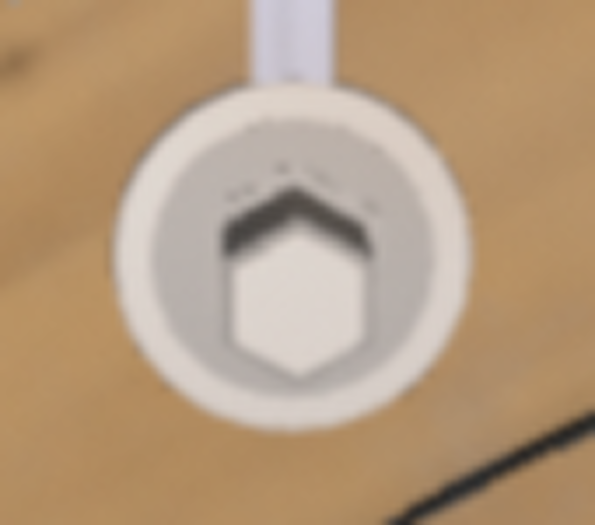

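Run:
```python
from h import *
z=np.load("pics/w1.npz");c={k:z[k] for k in("intrinsics","dist_coeffs","world_from_camera")}
print(on_plane(c,[(337.3,182.7)],.0435).round(4))
d=z["d"];print(by_depth(c,[(337,183),(325,170)],d).round(4))
# hypothesis overlay
p=z["p"][:,:,::-1].copy();p=cv2.resize(p[:220,220:460],None,fx=2.7,fy=2.7,interpolation=cv2.INTER_CUBIC)
h=np.array([.5352,.306]);th=np.radians(-30.6);R=np.array([[np.cos(th),-np.sin(th)],[np.sin(th),np.cos(th)]])
a=np.radians(np.arange(0,360,60));t=np.linspace(0,2*np.pi,60)
def dr(L,zz,col):
    W=np.c_[(R@np.array(L).T).T+h,np.full(len(L),zz)];q=(proj(c,W)-[220,0]+.5)*2.7-.5
    cv2.polylines(p,[q.astype(int).reshape(-1,1,2)],True,col,1)
dr(np.c_[np.cos(a),np.sin(a)]*.01/np.cos(np.pi/6),.0435,(0,0,255))
dr(np.c_[np.cos(t),np.sin(t)]*.026,.015,(0,255,0))
dr([(-.086,-.01),(-.153,-.01),(-.153,.01),(-.086,.01)],.010,(255,0,0))
cv2.imwrite("pics/ov.png",p)
```

```text
[[0.5353 0.3061 0.0435]]
[[0.5354 0.3057 0.0434]
 [0.5235 0.3    0.0174]]
```

View pics/ov.png

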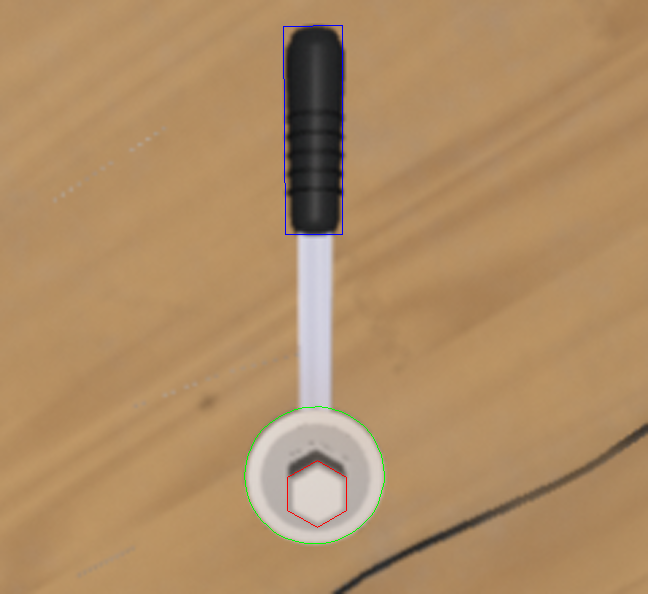

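The overlay matches the spanner: hub (0.535, 0.306), yaw about -30.6°. Next I view the nut from the same relative pose, so that camera offsets cancel.

```bash
python3 - <<'E' 2>/dev/null
from h import *
off=np.array([.5379-.5353,.293-.306]);b=np.radians(20.6-59);R=np.array([[np.cos(b),-np.sin(b)],[np.sin(b),np.cos(b)]])
t=np.array([.578,-.0566])+R@off
movep([*t,.2205],rpy(np.radians(20.6)));hold(.3)
st();c,p,d=snap("wrist","w2");st();print(tooly().round(4))
cv2.imwrite("pics/w2c.png",cv2.resize(p[120:240,270:410,::-1],None,fx=5,fy=5,interpolation=cv2.INTER_CUBIC))
E
```

```text
3.27 eef [ 0.572  -0.0676  0.2203] f [-0.1  0.2  1. ] t [0.03 0.04 0.04] op 0.0857
 3.32 eef [ 0.572  -0.0677  0.2204] f [-0.2 -0.  -0.1] t [-0.01 -0.01  0.01] op 0.0853
[[-2.000e-04  9.357e-01  3.529e-01]
 [ 1.000e-04  3.529e-01 -9.357e-01]
 [-1.000e+00 -1.000e-04 -1.000e-04]]
```

View pics/w2.png

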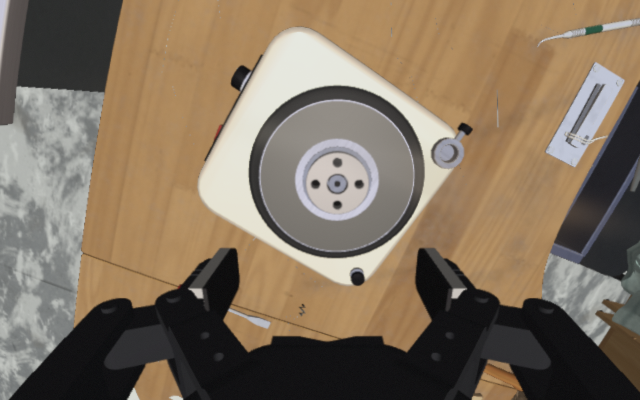

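View pics/w2c.png

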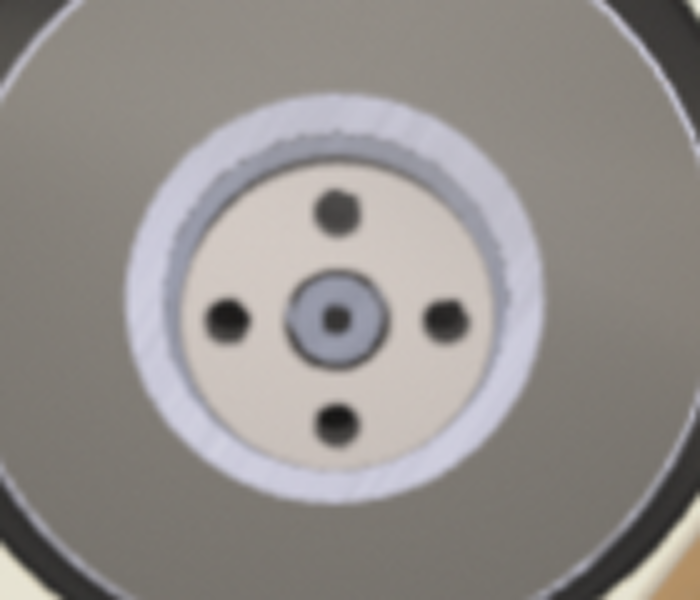

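Four holes show at about (337,162), (359,184), (337,205) and (315,184). I refine them with blob centroids.

```bash
cat > meas.py <<'E'
from h import *
def holes(tag,z=.094,roi=(270,410,120,240),guess=None):
    f=np.load(f"pics/{tag}.npz");c={k:f[k] for k in("intrinsics","dist_coeffs","world_from_camera")}
    g=cv2.cvtColor(f["p"],cv2.COLOR_RGB2GRAY);u0,u1,v0,v1=roi
    k=8;G=cv2.resize(g[v0:v1,u0:u1],None,fx=k,fy=k,interpolation=cv2.INTER_CUBIC)
    n,l,s,ce=cv2.connectedComponentsWithStats((G<125).astype(np.uint8))
    P=[]
    for i in range(1,n):
        if 30*k*k<s[i][4]<130*k*k:
            uv=(ce[i]+.5)/k-.5+[u0,v0];w=on_plane(c,[uv],z)[0];P.append(w);print(uv.round(1),s[i][4]/k/k,w.round(4))
    return np.array(P)
if __name__=="__main__":
    P=holes("w2")
    np.set_printoptions(suppress=True)
    m=P.mean(0);print(m.round(4))
    a=np.degrees(np.arctan2(P[:,1]-m[1],P[:,0]-m[0]));print(a,np.linalg.norm(P[:,:2]-m[:2],axis=1),a%90)
E
python3 meas.py
```

```text
[274.  124.9] 108.921875 [ 0.5072 -0.0267  0.094 ]
[328.7 154. ] 41.328125 [ 0.5607 -0.0338  0.094 ]
[337.  162.1] 61.21875 [ 0.5703 -0.0379  0.094 ]
[315.  183.7] 60.75 [ 0.5587 -0.0635  0.094 ]
[358.7 183.8] 60.453125 [ 0.596  -0.0495  0.094 ]
[336.8 183.4] 34.234375 [ 0.5772 -0.0562  0.094 ]
[337.9 189.1] 55.828125 [ 0.58   -0.0609  0.094 ]
[336.9 204.5] 58.734375 [ 0.5845 -0.0749  0.094 ]
[ 0.5668 -0.0504  0.094 ]
[ 158.31006361  110.17759381   74.53277028 -121.95471069    1.88423621
  -29.18804822  -38.38405168  -54.17524448] [0.06414825 0.01774976 0.01299591 0.01542668 0.02917733 0.01187809
 0.01683691 0.03023753] [68.31006361 20.17759381 74.53277028 58.04528931  1.88423621 60.81195178
 51.61594832 35.82475552]
```

```bash
cat >> h.py <<'E'
def settle(P,n=3,feed=.1,tol=.0004):
    """move_l to P, correcting steady-state error from the measured pose"""
    P=np.array(P,float);c=P.copy()
    for i in range(n):
        move_l(c,feed=feed);hold(.15);e=P-np.mean([observe()["eef_pos"] for _ in range(3)],0)
        if abs(e).max()<tol:break
        c=c+e
    return e
E
python3 - <<'E' 2>/dev/null
from h import *
movep([.5353,.3061,.15],rpy(np.radians(59.4)))
st("above")
print(settle([.5353,.3061,.06]))
print(settle([.5353,.3061,.0315],feed=.05));st("down")
print(np.degrees(np.arctan2(*tooly()[[1,0],1])))
snap("wrist","w3");snap("side","s3")
E
```

```text
above 4.74 eef [0.5361 0.3051 0.1504] f [ 1.1  0.  -0.2] t [-0.01 -0.01 -0.04] op 0.0854
[-3.80734312e-05 -4.46134111e-06  3.32840472e-05]
[3.29724612e-05 2.68117112e-05 1.09852705e-04]
down 8.41 eef [0.5353 0.3061 0.0314] f [-0.   0.6 -0.4] t [0.06 0.04 0.01] op 0.0857
59.40029037836162
```

View pics/w3.png

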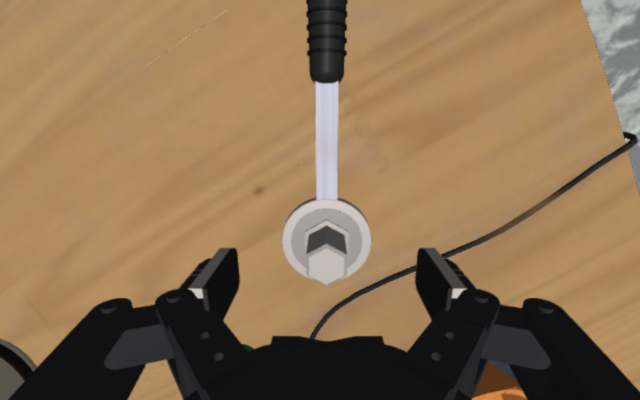

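The hub sits centred between the pads, column 326 against fingers at 237 and 418. The TCP is still too high, so I lower it to 0.018 and grip.

```bash
python3 - <<'E' 2>/dev/null
from h import *
print(settle([.5353,.3061,.018],n=2,feed=.05));st("down")
gripper_to(.03,f_grip=60);st()
gripper_to(.0,f_grip=60);hold(.2);o=st("grip")
snap("wrist","w4")
move_l([.5353,.3061,.05],feed=.08);hold(.2);st("lift");snap("wrist","w5");snap("side","s5")
E
```

```text
[-1.47074765e-04 -6.31051949e-05 -1.06079675e-04]
down 9.07 eef [0.5354 0.3062 0.0181] f [ 0.3  0.6 -1.3] t [ 0.01 -0.   -0.01] op 0.0852
 9.65 eef [0.5353 0.3061 0.018 ] f [ 0.6  0.4 -0.8] t [-0.03 -0.01  0.  ] op 0.0299
grip 10.09 eef [0.5356 0.3061 0.0182] f [ 1.2 -0.3  2. ] t [-0.13 -0.13  0.01] op 0.019
lift 10.89 eef [0.5347 0.3059 0.0493] f [-0.3  0.2 -3.4] t [ 0.   -0.05 -0.02] op 0.0185
```

View pics/w5.png

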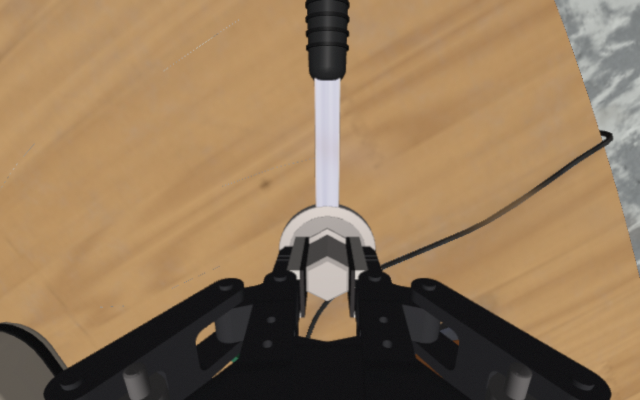

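View pics/w4.png

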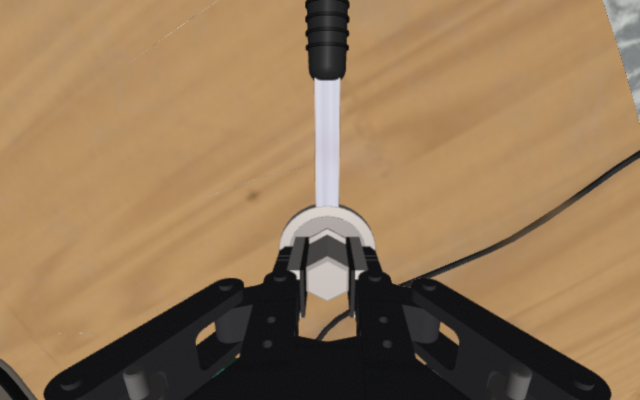

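The grip is solid and level. Next I carry the spanner over the nut and make a guarded descent.

```bash
python3 - <<'E' 2>/dev/null
from h import *
move_l([.5353,.3061,.17],feed=.2)
movep([.5774,-.0564,.16],rpy(np.radians(20.8)));st("over")
print(settle([.5774,-.0564,.118],n=3,feed=.1));st("pre")
print(np.degrees(np.arctan2(*tooly()[[1,0],1])))
snap("wrist","w6");snap("side","s6")
r=move_l([.5774,-.0564,.101],feed=.02,max_force=5);print(r);o=st("touch")
E
python3 - <<'E'
import cv2
p=cv2.imread("pics/s6.png")[130:270,280:480];cv2.imwrite("pics/s6c.png",cv2.resize(p,None,fx=4,fy=4,interpolation=cv2.INTER_CUBIC))
E
```

```text
over 13.11 eef [ 0.5774 -0.0553  0.1597] f [ 0.  -0.3 -3.4] t [-0.03 -0.01  0.04] op 0.0187
[ 2.67632994e-05 -3.71697068e-05  1.31856697e-04]
pre 14.62 eef [ 0.5774 -0.0564  0.1179] f [-0.3  0.4 -3.5] t [-0.04 -0.01  0.  ] op 0.0184
20.80133985474941
True
touch 15.38 eef [ 0.5772 -0.0563  0.1045] f [-2.   0.4  5.3] t [ 0.05  0.03 -0.06] op 0.0187
```

View pics/s6c.png

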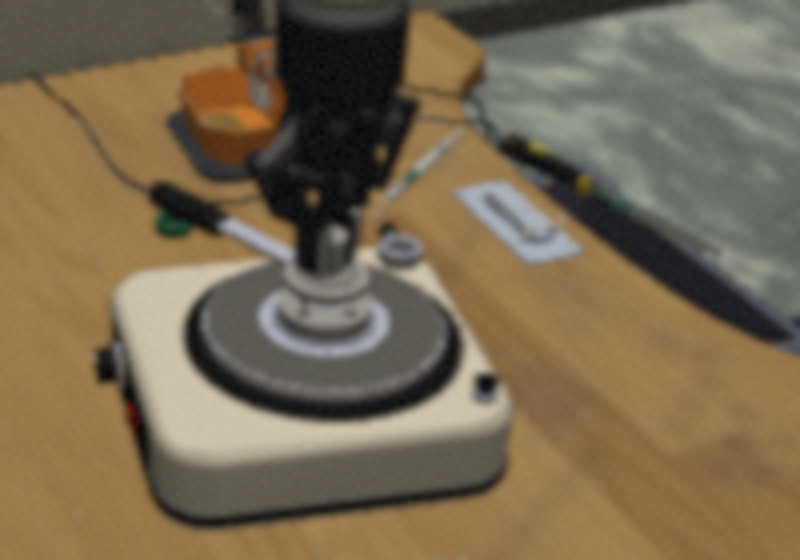

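View pics/w6.png

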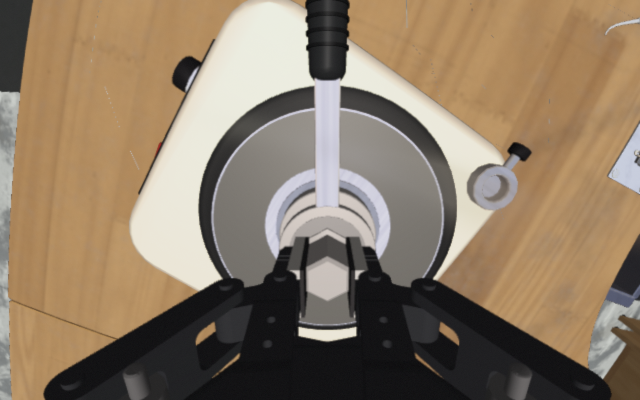

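Contact came at TCP z = 0.1045. Seated is expected at 0.104 and the nut's face at 0.112, so it dropped in. I release and verify from above.

```bash
python3 - <<'E' 2>/dev/null
from h import *
gripper_to(.06);st("rel")
o=observe();P=o["eef_pos"];move_l([P[0],P[1],.20],feed=.15)
off=np.array([.5379-.5353,.293-.306]);b=np.radians(20.6-59);R=np.array([[np.cos(b),-np.sin(b)],[np.sin(b),np.cos(b)]])
t=np.array([.5774,-.0564])+R@off
settle([*t,.2425],n=1,feed=.2)
st();c,p,d=snap("wrist","w7")
print("hub top z",[np.round(x[2],4) for x in by_depth(c,[(337,182),(337,180),(337,184)],d)])
q=p[:,:,::-1].copy();h=np.array([.5774,-.0564]);th=np.radians(-69.2);R=np.array([[np.cos(th),-np.sin(th)],[np.sin(th),np.cos(th)]])
q=cv2.resize(q[:220,220:460],None,fx=2.7,fy=2.7,interpolation=cv2.INTER_CUBIC)
a=np.radians(np.arange(0,360,60));t=np.linspace(0,2*np.pi,60)
def dr(L,zz,col):
    W=np.c_[(R@np.array(L).T).T+h,np.full(len(L),zz)];k=(proj(c,W)-[220,0]+.5)*2.7-.5
    cv2.polylines(q,[k.astype(int).reshape(-1,1,2)],True,col,1)
dr(np.c_[np.cos(a),np.sin(a)]*.01/np.cos(np.pi/6),.1295,(0,0,255))
dr(np.c_[np.cos(t),np.sin(t)]*.026,.101,(0,255,0))
dr([(-.086,-.01),(-.153,-.01),(-.153,.01),(-.086,.01)],.096,(255,0,0))
cv2.imwrite("pics/ov7.png",q)
m=(p.max(2)<60);m[:, :310]=0;m[:,365:]=0;m[100:]=0
print("grip depth z",by_depth(c,[(337,50)],d).round(4),by_depth(c,[(337,30)],d).round(4))
snap("side","s7")
p=cv2.imread("pics/s7.png")[130:270,280:480];cv2.imwrite("pics/s7c.png",cv2.resize(p,None,fx=4,fy=4,interpolation=cv2.INTER_CUBIC))
E
```

```text
rel 15.85 eef [ 0.5758 -0.056   0.1027] f [ 0.9  0.2 -0.3] t [-0.01 -0.02 -0.04] op 0.06
 17.18 eef [ 0.5705 -0.0678  0.2406] f [ 0.7 -0.5 -1. ] t [-0.   -0.    0.05] op 0.0597
hub top z [np.float64(0.1286), np.float64(0.1292), np.float64(0.1291)]
grip depth z [[0.5337 0.0509 0.1032]] [[0.5281 0.0652 0.1053]]
```

View pics/ov7.png

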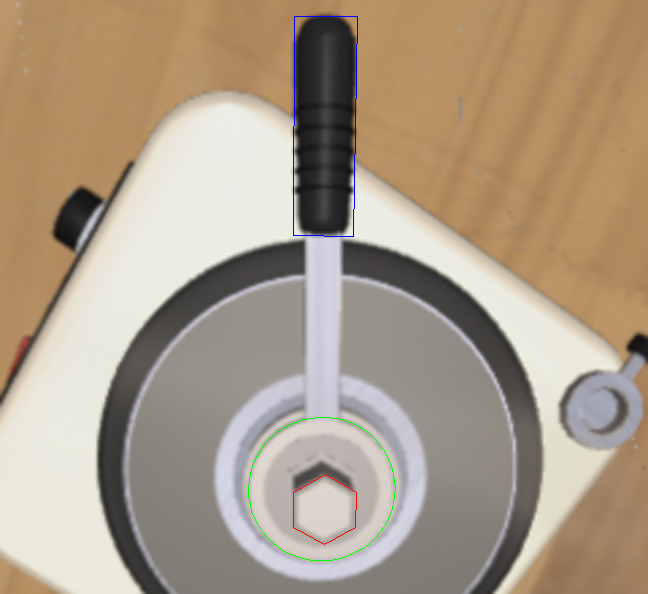

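View pics/s7c.png

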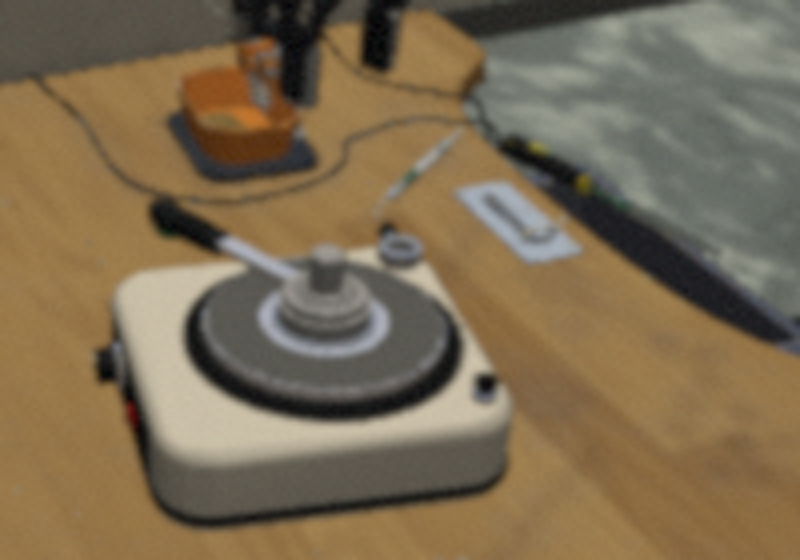

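The spanner is fully seated: hub top at z ≈ 0.129 and the overlay matches at yaw -69.2°. Next I straddle the grip with the fingers and sweep clockwise.

```bash
python3 - <<'E' 2>/dev/null
from h import *
C=np.array([.5774,-.0564]);r=.120
def pose(al,z): return [C[0]+r*np.cos(al),C[1]+r*np.sin(al),z],rpy(al-np.pi/2)
D=np.radians
print([inverse_kinematics(*pose(D(a),.09)) is not None for a in (110,90,70,50,30)])
gripper_to(.042)
P,ro=pose(D(110.8),.14);movep(P,ro)
P,ro=pose(D(110.8),.093);print(move_l(P,feed=.08,max_force=6));st("at lever")
snap("wrist","w8")
E
```

```text
[True, True, True, True, True]
False
at lever 19.03 eef [0.5349 0.0558 0.093 ] f [ 0.7 -0.2  0.5] t [0.02 0.02 0.02] op 0.0419
```

View pics/w8.png

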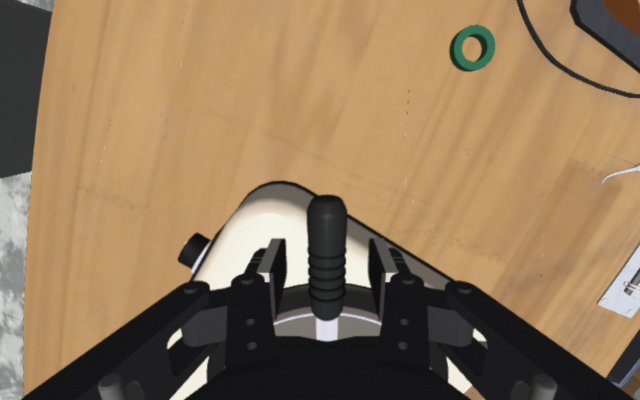

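The grip is centred between the fingers, at column 327 with pads at 283 and 370. I lower slightly and sweep clockwise with force checks.

```bash
cat > sweep.py <<'E'
from h import *
C=np.array([.5774,-.0564]);r=.120;D=np.radians
def pose(al,z): return [C[0]+r*np.cos(al),C[1]+r*np.sin(al),z],rpy(al-np.pi/2)
def ftan(n=3):
    f=np.mean([observe()["ft_force"] for _ in range(n)],0);o=observe();v=o["eef_pos"][:2]-C;al=np.arctan2(v[1],v[0])
    t=np.array([np.sin(al),-np.cos(al)]) # cw tangent
    return -f[:2]@t, f, np.degrees(al),np.linalg.norm(v),np.degrees(np.arctan2(*tooly(o)[[1,0],1])),o
E
python3 - <<'E' 2>/dev/null
from sweep import *
P,ro=pose(D(110.8),.087);move_l(P,feed=.05)
a=110.8
while a>25:
    a-=4;P,ro=pose(D(a),.087)
    hit=move_l(P,feed=.05,rotation=ro,max_force=12)
    ft,f,al,rr,ph,o=ftan()
    print(round(a,1),hit,"ft",round(ft,1),"f",f.round(1),"al",round(al,2),"r",round(rr,4),round(o["time_s"],2),flush=True)
    if hit or ft>14 or abs(f[2])>12: break
E
```

```text
106.8 False ft -0.2 f [ 0.3 -0.1 -0.6] al 106.75 r 0.12 19.67
102.8 False ft -0.4 f [0.4 0.2 0.3] al 102.88 r 0.12 19.98
98.8 False ft 3.5 f [-3.3 -1.4 -0.1] al 99.32 r 0.12 20.3
94.8 False ft 3.9 f [-3.9 -0.7  0.2] al 95.1 r 0.12 20.62
90.8 False ft 3.5 f [-3.5 -0.3 -0. ] al 90.94 r 0.1201 20.93
86.8 False ft 4.1 f [-4.2 -0.7 -0.6] al 86.9 r 0.1201 21.25
82.8 False ft 3.7 f [-3.7  0.5 -0.5] al 82.87 r 0.1202 21.57
78.8 False ft 3.5 f [-3.4  0.5 -0.5] al 78.86 r 0.1202 21.88
74.8 False ft 3.7 f [-3.4  1.9  0.3] al 74.87 r 0.1202 22.2
70.8 False ft 4.1 f [-3.8  1.6 -0.7] al 70.86 r 0.1202 22.52
66.8 False ft 5.2 f [-4.1  3.7 -0.8] al 66.86 r 0.1202 22.83
62.8 False ft 3.5 f [-1.9  4.  -0.3] al 62.85 r 0.1203 23.15
58.8 False ft 4.6 f [-3.1  3.8 -1.1] al 58.86 r 0.1203 23.47
54.8 False ft 4.2 f [-1.6  5.1  0.3] al 54.85 r 0.1203 23.78
50.8 False ft 6.8 f [-4.1  5.8  1. ] al 51.52 r 0.1202 24.1
46.8 True ft 7.9 f [-5.7  5.4  2.7] al 51.13 r 0.1195 24.31
```

The force rises at al ≈ 51°, which looks like the stop. I confirm with a firmer push.

```bash
python3 - <<'E' 2>/dev/null
from sweep import *
a=ftan()[2]
for i in range(10):
    a-=1.2;P,ro=pose(D(a),.087);hit=move_l(P,feed=.04,rotation=ro,max_force=15);hold(.1)
    ft,f,al,rr,ph,o=ftan();print(round(a,1),hit,"ft",round(ft,1),"f",f.round(1),"t",o["torque"].round(2),"al",round(al,2),"phi",round(ph,2),round(o["time_s"],2),flush=True)
    if ft>20: break
snap("wrist","w9");snap("side","s9")
E
```

```text
49.9 False ft 9.5 f [-6.2  7.4  0.4] t [1.25 1.03 0.03] al 51.02 phi -39.92 24.66
48.7 False ft 12.5 f [-7.8 10.2  0.5] t [1.64 1.49 0.09] al 50.49 phi -41.1 25.01
47.5 False ft 15.9 f [-11.4  11.2   2.1] t [2.01 1.95 0.05] al 49.97 phi -42.28 25.36
46.3 False ft 20.3 f [-14.4  14.5   3. ] t [2.45 2.49 0.12] al 49.46 phi -43.46 25.71
```

View pics/w9.png

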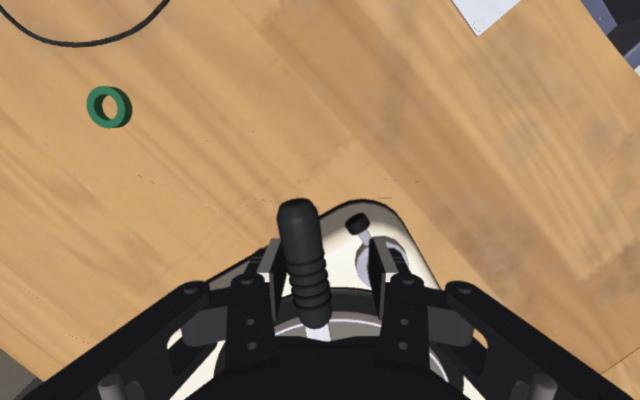

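View pics/s9.png

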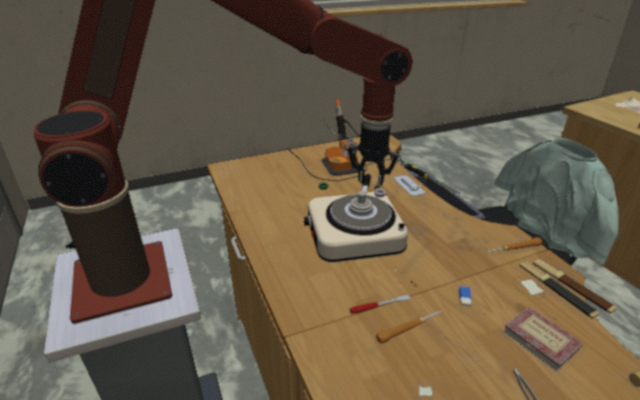

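The force climbed steadily to 20 N with almost no further turn, against about 4 N of running friction, and the left pad is on the grip. I back off, lift and inspect.

```bash
python3 - <<'E' 2>/dev/null
from sweep import *
a=52.5
P,ro=pose(D(a),.087);move_l(P,feed=.05,rotation=ro);hold(.1);print(ftan()[:3])
P,ro=pose(D(a),.16);move_l(P,feed=.15);st("up")
a=50
off=np.array([.5379-.5353,.293-.306]);b=np.radians(-40-59);R=np.array([[np.cos(b),-np.sin(b)],[np.sin(b),np.cos(b)]])
t=C+R@off;movep([*t,.2425],rpy(D(-40)));hold(.2)
st();c,p,d=snap("wrist","w10");snap("side","s10")
E
```

```text
(np.float64(4.876223222611281), array([-2.77232829,  4.39532236, -2.05954969]), np.float64(52.465435801039355))
up 26.95 eef [0.6505 0.0383 0.1597] f [-0.3  0.3 -0.9] t [ 0.01 -0.01 -0.02] op 0.0421
 27.81 eef [ 0.5641 -0.0558  0.2406] f [1.4 0.4 0.6] t [-0.04  0.02 -0.02] op 0.0421
```

View pics/w10.png

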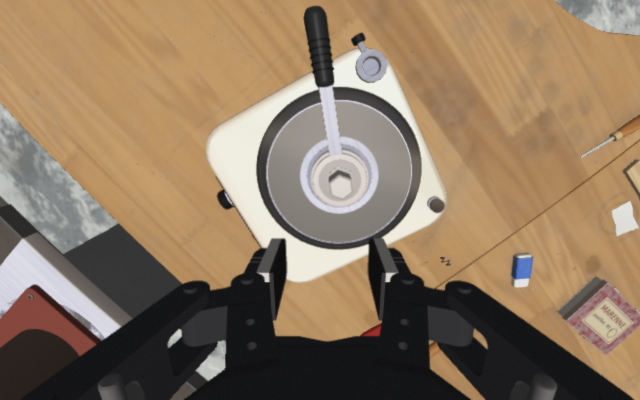

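```bash
cat > ov.py <<'E'
from h import *
import sys
def ov(tag,h,thd,z0,out,win=(200,460,0,220)):
    f=np.load(f"pics/{tag}.npz");c={k:f[k] for k in("intrinsics","dist_coeffs","world_from_camera")}
    u0,u1,v0,v1=win;q=cv2.resize(f["p"][v0:v1,u0:u1,::-1],None,fx=2.7,fy=2.7,interpolation=cv2.INTER_CUBIC)
    th=np.radians(thd);R=np.array([[np.cos(th),-np.sin(th)],[np.sin(th),np.cos(th)]]);a=np.radians(np.arange(0,360,60));t=np.linspace(0,2*np.pi,60)
    def dr(L,zz,col):
        W=np.c_[(R@np.array(L).T).T+h,np.full(len(L),zz)];k=(proj(c,W)-[u0,v0]+.5)*2.7-.5
        cv2.polylines(q,[k.astype(int).reshape(-1,1,2)],True,col,1)
    dr(np.c_[np.cos(a),np.sin(a)]*.01/np.cos(np.pi/6),z0+.0135,(0,0,255))
    dr(np.c_[np.cos(t),np.sin(t)]*.026,z0-.015,(0,255,0))
    dr([(-.086,-.01),(-.153,-.01),(-.153,.01),(-.086,.01)],z0-.02,(255,0,0))
    cv2.imwrite(f"pics/{out}.png",q)
    return f,c
def grip_angle(f,c,C,z,box):
    p=f["p"];u0,u1,v0,v1=box;m=np.zeros(p.shape[:2],bool);m[v0:v1,u0:u1]=1;m&=p.max(2)<70
    n,l,s,ce=cv2.connectedComponentsWithStats(m.astype(np.uint8));i=1+np.argmax(s[1:,4]);w=on_plane(c,[ce[i]],z)[0]
    ys,xs=np.nonzero(l==i);W=on_plane(c,np.c_[xs,ys],z)[:,:2];W=W-W.mean(0);v=np.linalg.svd(W,full_matrices=0)[2][0];
    if v@(w[:2]-C)<0: v=-v
    return w, np.degrees(np.arctan2(*(w[:2]-C)[::-1])),np.degrees(np.arctan2(v[1],v[0]))
E
python3 - <<'E'
from ov import *
C=np.array([.5774,-.0564])
f,c=ov("w7",C,-69.2,.116,"x"); print(grip_angle(f,c,C,.104,(310,370,0,95)))
f,c=ov("w10",C,-121,.116,"ov10");print(grip_angle(f,c,C,.104,(295,340,0,87)))
print(by_depth(c,[(340,183),(341,185),(339,182),(337,150),(318,50),(315,20)],f["d"]).round(4))
E
```

```text
(array([0.53441724, 0.05556305, 0.104     ]), np.float64(111.00186036108407), np.float64(110.73770218507856))
(array([0.63900969, 0.04650243, 0.104     ]), np.float64(59.090223611565456), np.float64(58.90961047709538))
[[ 0.5795 -0.053   0.1295]
 [ 0.5789 -0.0551  0.1288]
 [ 0.5794 -0.0517  0.1299]
 [ 0.5939 -0.0327  0.1005]
 [ 0.6358  0.0436  0.1057]
 [ 0.6491  0.0633  0.1052]]
```

View pics/ov10.png

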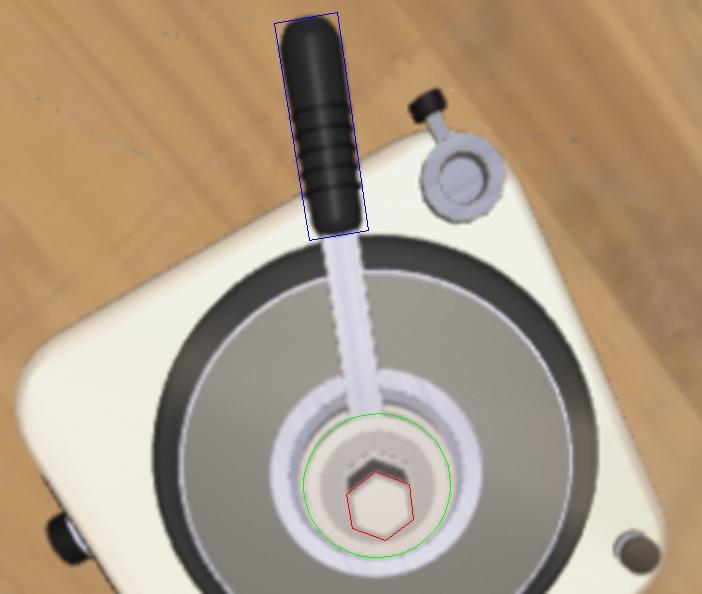

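Run:
```python
from ov import *
f=np.load("pics/w10.npz");c={k:f[k] for k in("intrinsics","dist_coeffs","world_from_camera")}
uv=[(v/2.7+200,w/2.7) for v,w in ((460,140),(425,180),(497,180),(428,105),(437,128),(460,178))]
P=by_depth(c,uv,f["d"]);print(P.round(4));
v=P[:,:2]-[.5774,-.0564];print(np.degrees(np.arctan2(v[:,1],v[:,0])).round(1),np.linalg.norm(v,axis=1).round(3))
```

```text
[[ 0.6751  0.0156  0.0774]
 [ 0.6575  0.0131  0.0777]
 [ 0.6768 -0.003   0.0786]
 [ 0.6733  0.0314  0.0787]
 [ 0.6718  0.0239  0.0752]
 [ 0.6692  0.006   0.0681]]
[36.4 40.9 28.3 42.5 40.4 34.2] [0.121 0.106 0.113 0.13  0.124 0.111]
```

The socket tops out at 0.079, so the fingers at 0.087 cleared it. As an independent check that this is the stop, I push again with closed fingers from the other side only.

```bash
python3 - <<'E' 2>/dev/null
from sweep import *
gripper_to(0.0,f_grip=60)
P,ro=pose(D(78),.13);movep(P,ro)
P,ro=pose(D(78),.092);print(move_l(P,feed=.1,max_force=6));st()
a=78
while a>50:
    a-=2;P,ro=pose(D(a),.092)
    hit=move_l(P,feed=.05,rotation=ro,max_force=18)
    ft,f,al,rr,ph,o=ftan()
    print(round(a,1),hit,"ft",round(ft,1),"fz",f[2].round(1),"al",round(al,2),round(o["time_s"],2),flush=True)
    if hit or ft>20 or abs(f[2])>12: break
a+=6;P,ro=pose(D(a+4),.092);move_l(P,feed=.08,rotation=ro);print(ftan()[:3])
P,ro=pose(D(a+4),.16);move_l(P,feed=.2)
b=np.radians(-31-59);off=np.array([.5379-.5353,.293-.306]);R=np.array([[np.cos(b),-np.sin(b)],[np.sin(b),np.cos(b)]])
t=C+R@off;movep([*t,.2425],rpy(D(-31)));gripper_to(.085);hold(.1)
st();snap("wrist","w11")
E
```

```text
False
 29.62 eef [0.6024 0.0604 0.0922] f [ 0.1 -0.2 -0. ] t [ 0.01 -0.03 -0.05] op -0.0003
76 False ft -0.5 fz -0.5 al 75.61 29.88
74 False ft 0.5 fz -0.3 al 73.9 30.12
72 False ft -0.0 fz -0.1 al 72.02 30.38
70 False ft -1.1 fz -0.4 al 70.01 30.62
68 False ft 1.8 fz 0.6 al 68.35 30.88
66 False ft 6.1 fz 1.5 al 67.03 31.12
64 False ft 12.4 fz 2.7 al 65.99 31.38
62 False ft 18.0 fz 5.0 al 65.03 31.62
60 False ft 24.9 fz 6.7 al 64.13 31.88
(np.float64(-0.04779683469051342), array([0.3627623 , 0.84745378, 0.61219258]), np.float64(69.79820845130186))
 34.32 eef [ 0.5644 -0.0591  0.2426] f [ 0.7 -0.6  0.1] t [ 0.02 -0.06  0.01] op 0.0846
```

View pics/w11.png

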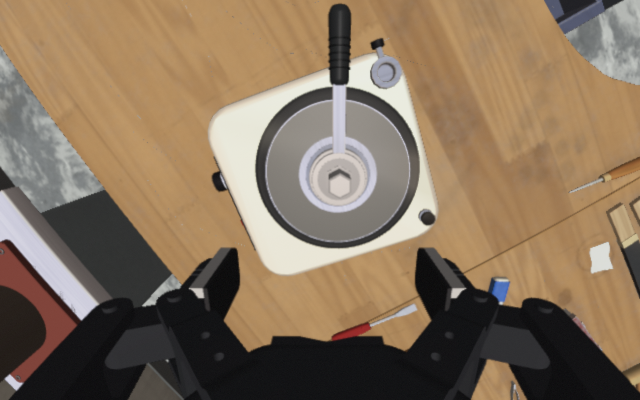

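The force rises at once to 25 N, so the nut is tight. Now I measure the spanner angle for re-gripping.

Run:
```python
from ov import *
C=np.array([.5774,-.0564])
f,c=ov("w11",C,-121.5,.116,"ov11");print(grip_angle(f,c,C,.104,(315,365,0,87)))
g=cv2.resize(f["p"][155:210,300:380],None,fx=8,fy=8,interpolation=cv2.INTER_CUBIC)
G=cv2.cvtColor(g,cv2.COLOR_RGB2GRAY);print(by_depth(c,[(340,184),(337,183),(343,183)],f["d"]).round(4))
cv2.imwrite("pics/h11.png",g[:,:,::-1])
```

```text
(array([0.6391443, 0.0466478, 0.104    ]), np.float64(59.07075171601425), np.float64(58.68178097318886))
[[ 0.579  -0.0552  0.1293]
 [ 0.5772 -0.0531  0.1293]
 [ 0.5817 -0.0558  0.1292]]
```

View pics/ov11.png

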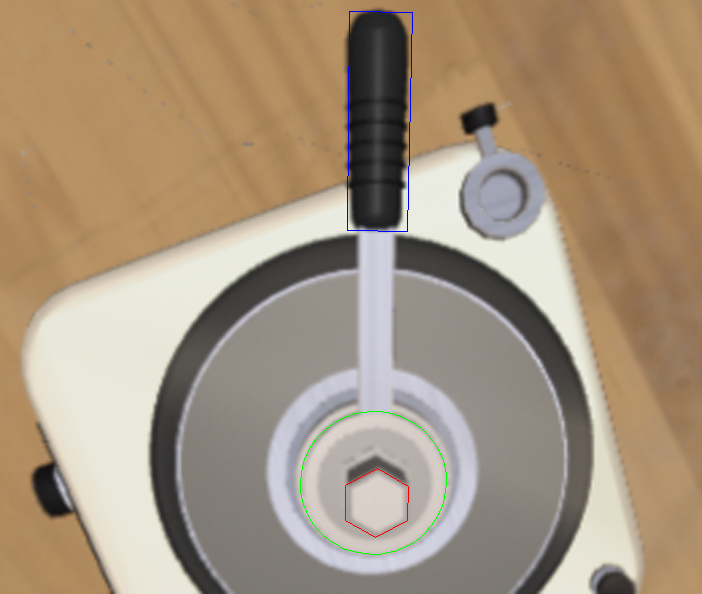

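View pics/h11.png

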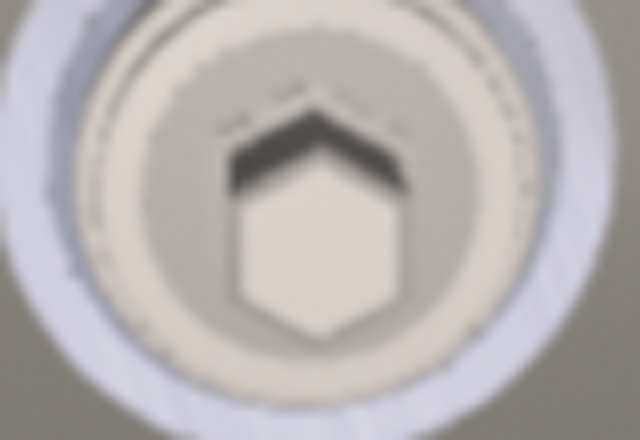

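```bash
python3 - <<'E' 2>/dev/null
from h import *
ph=rpy(np.radians(-31.1))
movep([.5772,-.0562,.165],ph);print(settle([.5772,-.0562,.140],n=2,feed=.15))
print(settle([.5772,-.0562,.105],n=2,feed=.06));st("down")
gripper_to(.03,f_grip=60);gripper_to(0,f_grip=60);hold(.15);st("grip")
o=observe();P=o["eef_pos"]
move_l([P[0],P[1],.135],feed=.04);st("lift")
move_l([P[0],P[1],.19],feed=.15);st("up");snap("side","s12");snap("wrist","w12")
E
```

```text
[ 0.00107378 -0.00031426  0.00197422]
[ 4.04238682e-04 -9.71955204e-05  4.67129526e-04]
down 36.89 eef [ 0.5768 -0.0561  0.1045] f [-0.3  0.4 -0.6] t [-0.01 -0.06  0.01] op 0.085
grip 37.86 eef [ 0.5771 -0.0563  0.1048] f [ 1.  -1.6  2.4] t [-0.21 -0.09  0.  ] op 0.0191
lift 38.77 eef [ 0.5769 -0.0562  0.1347] f [ 0.3  0.2 -3.3] t [-0.01  0.06 -0.01] op 0.0183
up 39.29 eef [ 0.577  -0.0563  0.1897] f [-0.8 -0.3 -3.8] t [-0.02  0.    0.03] op 0.0188
```

View pics/w12.png

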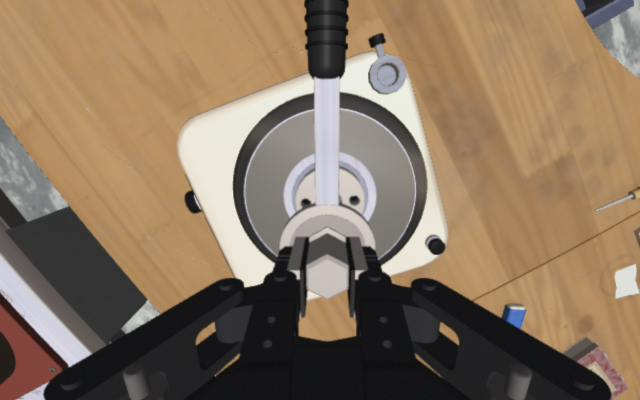

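View pics/s12.png

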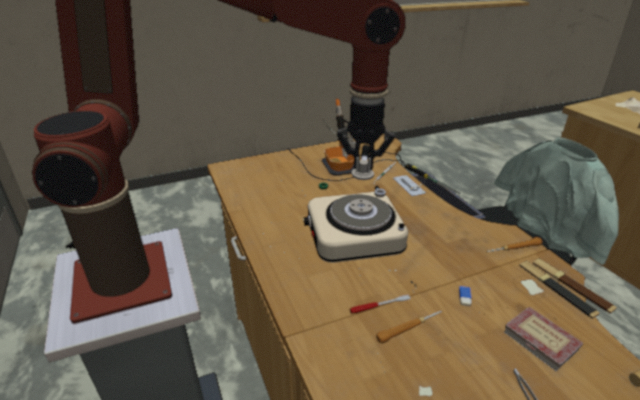

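The spanner is lifted off level with the nut still in place; two of its holes show at about (305,200) and (353,200). I carry the spanner back to its original clear spot.

```bash
python3 - <<'E' 2>/dev/null
from h import *
movep([.5353,.3061,.17],rpy(np.radians(59.4)));st()
move_l([.5353,.3061,.06],feed=.15)
print(settle([.5353,.3061,.026],n=2,feed=.06))
print(move_l([.5353,.3061,.0175],feed=.015,max_force=4));st("touch")
gripper_to(.035,f_grip=20);st("rel");gripper_to(.085);hold(.1)
o=observe();P=o["eef_pos"];move_l([P[0],P[1],.10],feed=.12)
movep([.5353,.2931,.17],rpy(np.radians(59.4)));hold(.2);st();snap("wrist","w13");snap("side","s13")
E
python3 - <<'E'
from ov import *
C=np.array([.5353,.3061]);f,c=ov("w13",C,-30.6,.030,"ov13")
print(by_depth(c,[(337,183),(325,170),(337,50)],f["d"]).round(4))
E
```

```text
40.76 eef [0.5357 0.3052 0.1698] f [ 0.8 -0.6 -2.9] t [-0.01  0.   -0.02] op 0.0183
[0.00046541 0.00018461 0.00049221]
True
touch 43.39 eef [0.5353 0.306  0.0184] f [-0.2 -0.3  5.2] t [0.07 0.13 0.01] op 0.019
rel 43.7 eef [0.5335 0.3053 0.0165] f [ 0.1 -0.5 -0.6] t [-0.01  0.    0.04] op 0.0351
 45.77 eef [0.5339 0.2927 0.1676] f [-0.7  0.2 -0.6] t [-0.06 -0.01  0.02] op 0.0852
[[0.5304 0.3055 0.0422]
 [0.5188 0.2994 0.0145]
 [0.4301 0.3646 0.0186]]
```

View pics/ov13.png

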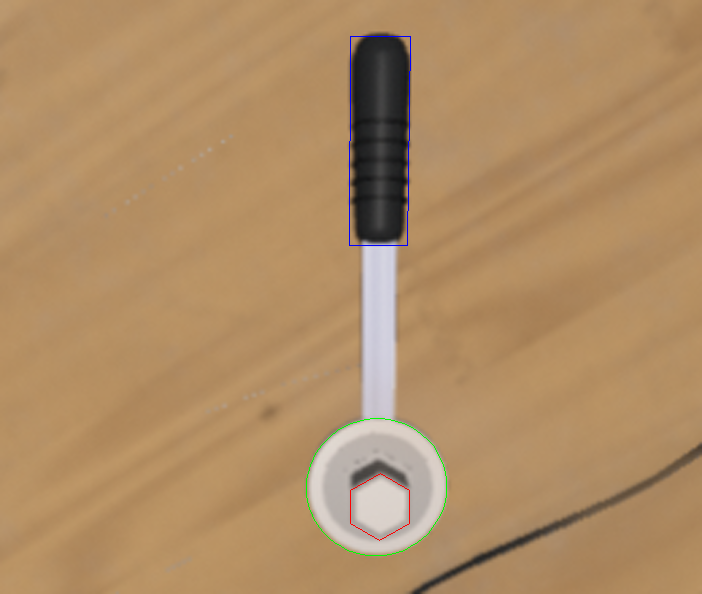

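View pics/s13.png

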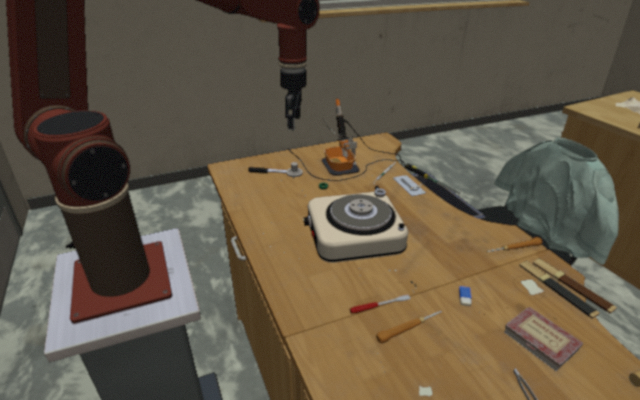

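The spanner stands level at its original spot, and the wax ring and other tools are unmoved. One last look at the nut before handing in.

```bash
python3 - <<'E' 2>/dev/null
from h import *
off=np.array([.5379-.5353,.293-.306]);b=np.radians(-31-59);R=np.array([[np.cos(b),-np.sin(b)],[np.sin(b),np.cos(b)]])
t=np.array([.5774,-.0564])+R@off
movep([*t,.2205],rpy(np.radians(-31)));hold(.3);st();snap("wrist","w14")
E
python3 -c "
from meas import *
holes('w14')"
python3 - <<'E'
import cv2
p=cv2.imread("pics/w14.png")[120:240,270:410];cv2.imwrite("pics/w14c.png",cv2.resize(p,None,fx=5,fy=5,interpolation=cv2.INTER_CUBIC))
E
```

```text
47.52 eef [ 0.5645 -0.0582  0.2204] f [ 0.3  0.6 -0.8] t [-0.02  0.04  0.02] op 0.0851
[329.  153.8] 30.75 [ 0.5834 -0.0284  0.094 ]
[337.9 161.8] 60.28125 [ 0.5866 -0.0387  0.094 ]
[361.  182.1] 58.828125 [ 0.5952 -0.0655  0.094 ]
[339.1 183.2] 31.578125 [ 0.5776 -0.0562  0.094 ]
[317.4 184.7] 60.046875 [ 0.5598 -0.0472  0.094 ]
[340.4 188.9] 50.5625 [ 0.5759 -0.0614  0.094 ]
[340.5 204.1] 57.578125 [ 0.5686 -0.0741  0.094 ]
```

View pics/w14c.png

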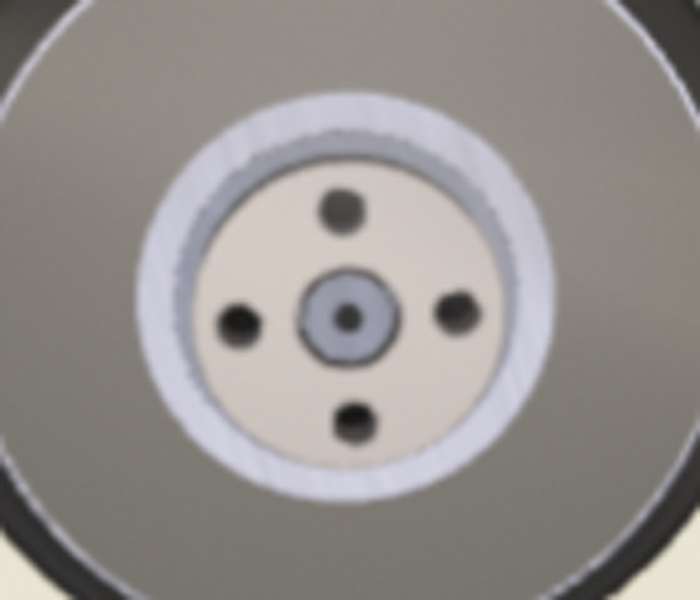

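The hole angle is now -27.3°. It was 20.8°, so the nut turned 48°, or 0.84 rad. The spanner's final -31° less about 3.5° of hole play agrees, so the nut did not turn back on lifting. Handing in.

```bash
python3 - <<'E' 2>/dev/null
from h import *
st();job_done()
E
```

```text
47.57 eef [ 0.5645 -0.0584  0.2204] f [0.4 0.1 0.4] t [-0.01  0.04  0.  ] op 0.085
the job is handed in; nothing more can be done
```

The nut is tight at its stop, and the spanner is back standing on the bench to the left of the machine. I handed the job in at 47.6 s of the 72 s allowed.

- **Seating:** I found the nut's holes with the wrist camera and lowered the spanner into them; it dropped in first time. After I let go, the hub top read about 0.129 m, which matches fully seated.
- **Tightening:** I pushed the grip clockwise. Running force was about 4 N, then it rose to 20 N at the stop. A second push from the other side, with the fingers closed, rose straight to 25 N.
- **Nut after lifting:** The holes had turned about 48° (0.84 rad). The spanner's final angle agrees within the play in the holes, so the nut did not turn back when I lifted the spanner. Its joint angle cannot be read directly, so "at the stop" rests on the force rise.
- **Spanner:** It stands level where it was first found, matching its original pose in the camera overlay.
- **Other tools:** The wax ring, chisel and graver look unmoved in the side view; I did not measure them.

**Disagreement:** when I backed off from the first push, the sensor still showed about 5 N as I lifted the fingers off the grip. The next picture and depth readings showed the spanner still fully seated.

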